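# Slide the sugar board out to the waiter

### The job

The waiter is coming for the wooden serving board with the sugar bowl on it. Push the board along the raised stone shelf towards the customers' side (away from the robot) until its whole handle sticks straight out past the shelf's edge, with the shoulders of the board, where the handle begins, flush with that edge. Push it without lifting it, do not touch the bowl and keep it standing on the board, and leave the other crockery on the shelf where it is.

Things in the scene. Friction and masses are not known exactly. Their poses are not given: they have to be found in the camera images.
- shelf: raised hand-off shelf, a brown stone slab 300 mm deep (its x), 900 mm long (its y) and 30 mm thick on four steel posts, fixed; origin on the worktop below the slab's centre; the slab's flat top is 120 mm above the origin; x points towards the customers' side
- shelf_edge (a point): middle of the shelf's customers' edge, at the slab's top surface (150 mm along x from the shelf's centre); axes as the shelf's, the edge runs along y and x points out over it
- board: loose wooden serving paddle, 12 mm thick, about 0.22 kg: a square part of 140 x 140 mm and a handle 100 mm long and 34 mm wide that leaves the middle of one side along x; origin at the centre of the square part's underside, x towards the handle, z up; it lies flat on the shelf, handle roughly towards the customers' side, its straight rear side (140 mm long, at x = -70 mm) facing the robot. It weighs little and slides by friction
- board_shoulder (a point): where the handle begins: middle of the board's shoulder line, on its top face (x = +70 mm from the board's origin); the two square shoulders lie on this line along the board's y, 17 to 70 mm to either side; axes as the board's
- bowl: white ceramic lidded sugar bowl standing loose on the square part of the board, 78 mm in diameter, 71 mm tall with its knob, about 0.28 kg; origin at the centre of its foot, z up
- pitcher: bystander: steel milk pitcher, 82 mm in diameter, 92 mm tall, with a side handle, on the shelf beside the board; origin at the centre of its underside
- cup: bystander: white ceramic cup with an ear, 68 mm in diameter, 58 mm tall, on the shelf beside the board; origin at the centre of its underside
- togo: bystander: white takeaway cup with a black lid, 83 mm in diameter, 96 mm tall, on the shelf beside the board; origin at the centre of its underside
There are look-alikes about, which are no part of the job. What is shaped like the bowl but purple or red is not meant.

How it is judged:
By the outcome, as a careful person would: the job done as asked, in the order asked, and still so for the second after the job is handed in, with the robot touching nothing.
It also fails if it takes over 43 s, if anything falls off the work surface, if the arm or the gripper's body presses on something with over 40 N, if the wrist force passes 120 N, or if a joint passes its speed limit or range.

### The arm

A 6-joint arm with a two-finger parallel gripper is mounted at the origin on the work surface. World frame = base frame: x ahead of the robot, y to its left, z up, the work surface at z = 0. Lengths are in m, angles in rad, forces in N, time in s.
With the tool pointing down it reaches from about 0.25 to 0.725 m from the base axis. Payload 4 kg.
Tool frame: the origin (TCP) lies midway between the tips of the shut fingers; the grasp point (between the pads) lies 19 mm behind it; z points along the fingers, x is the direction in which the jaws open and shut, and the axes are right-handed (so a half turn about z gives the same grasp; the last joint's range is limited). The gripper opens to 85 mm and grips with 20 to 120 N. Pads are 22 mm wide; open, the fingers measure 114 mm over their backs; the gripper's body (76 mm by 85 mm) begins 54 mm behind the grasp point. The pads swing forward as they close: fully open they stand 13 mm farther back than shut.
Start: joints at [1.265, 0.241, 0.005, 1.335, 0, 1.571], TCP at [0.151, 0.477, 0.209] pointing down, gripper open.
Joint ranges: [-2.72, 2.72], [-1.05, 1.87], [-1.09, 1.28], [-1.99, 2.15], [-1.42, 1.44], [-3.14, 3.14]. Speed limits (rad/s): [2.79, 2.79, 3.14, 3.14, 3.14, 3.14].

### API

Orientations are given as a unit quaternion [x, y, z, w].
In Python, from workcell import bot, vision, ticket gives the robot as it stands.
- The arm moves only by the tool play_rows, never from a script. Its argument "deltas" is one flat list of numbers, 5 for each row, row after row: the opening, from 0 (shut) to 1 (fully open), then the shift along the tool's x, y, z in units of 60 mm (1.0 is 60 mm), then the turn about the tool's z in degrees. A call has 1 to 12 rows; each row shifts and turns the pose as measured when the row begins, along the tool's axes as they then stand; what a row does not reach is not made up. A row lasts 1/8 s, in which the tool goes at most 62.5 mm and 10.7 degrees, less where a joint would pass 70% of its speed; a pose out of reach is approached as far as the arm can. A call is refused whole if a number of a shift passes 1 or a number of a turn 10.7, either way. A call with a gripper value outside its range is refused whole. The fingers move at their own pace and stop on an object; the grip force is fixed at half the most. Time passes only in rows, so rows that do not move let the fingers close. It gives the time, the measured TCP pose, the force and the opening at its end, in the units of the state.
- bot.get_obs(): the state, without advancing time (a new reading comes with each control period).
- vision.camera(name): name is "scene" or "top" or "wrist"; returns a dict with "color" (384x512x3 uint8, blue, green, red), "intrinsics" (3x3 intrinsics, pixels), "k1" (the pictures are not rectified: a ray, as slopes to the right and down, at radius r is drawn at 1 + k1 r^2 times it, then the intrinsics apply), "rvec" (rotation vector, rad) and "tvec" (3), from world to camera coordinates, as OpenCV has them. Camera axes: x right, y down, z forward; pixel columns grow to the right and rows downward; lengths in m; the calibration is good to about 2 mm. A picture is of the moment at which its call begins. There is no depth.
- ticket.job_done(): hands the job in, once; it reports no verdict.
The state is a dict: "clock": time; "joint_pos": joint angles; "joint_vel": joint speeds; "tau": joint torques, N m; "eef_pos": TCP position; "tool_rot": TCP orientation; "ft_force": force on the tool from outside, world axes, zero at the start; "ft_torque": the same for the moment, N m; "grip_width": finger opening in m.
Only numpy, scipy, OpenCV 4.12 (cv2) and the standard library are available. Lean on these libraries where they do the work, as an engineer would, in place of code of your own. Each camera call takes 0.05 s, during which the arm holds its last target. There are 200 camera calls.

## Working session

There is one attempt and no reset: what is moved stays moved. The work goes in short steps, Python scripts to look and compute and a tool call to move; the robot and the scene stay as the last step left them, time stands still between calls to the robot, and variables do not carry over. Pictures are saved under pics/ and viewed, about 8 in all and at most 12, crops included, and the job is handed in when it is done.

Besides the shell and the picture viewer there is one more tool, called as name(argument=value, ...), one argument or row to a line, values as JSON. play_rows: Moves the arm, as the interface text tells. Its arguments: {"type":"object","properties":{"deltas":{"type":"array"}},"required":["deltas"]}

```bash
mkdir -p pics
cat > h.py <<'E'
import numpy as np, cv2
from workcell import bot, vision, ticket
def shot(n,f=None):
    c=vision.camera(n)
    if f: cv2.imwrite('pics/'+f,c['color'])
    return c
def ray(c,px):
    K=np.array(c['intrinsics'],float);k=c['k1']
    u=cv2.undistortPoints(np.array(px,float).reshape(-1,1,2),K,np.array([k,0,0,0,0.])).reshape(-1,2)
    R=cv2.Rodrigues(np.array(c['rvec'],float))[0];t=np.array(c['tvec'],float).ravel()
    d=np.c_[u,np.ones(len(u))]@R
    return -R.T@t,d
def onz(c,px,z):
    o,d=ray(c,px); return o+d*((z-o[2])/d[:,2])[:,None]
E
python3 - <<'E'
from h import *
import pickle
a=shot('scene');b=shot('top')
pickle.dump((a,b),open('c.pkl','wb'))
cv2.imwrite('pics/s.png',cv2.resize(a['color'],(800,600)));cv2.imwrite('pics/t.png',cv2.resize(b['color'],(800,600)))
for c in(a,b): print(c['k1'],ray(c,[[256,192]]))
print(bot.get_obs())
E
```

```text
-0.08008535346534121 (array([1.13908377, 0.46686849, 1.34435539]), array([[-0.39071193, -0.31123375, -0.86643364]]))
-0.13772748217241756 (array([ 0.54129132, -0.02012721,  1.11652391]), array([[ 0.06986317,  0.0061692 , -0.99759755]]))
{'clock': 0.1, 'joint_pos': array([1.26495876e+00, 2.41331035e-01, 3.85447747e-03, 1.33521318e+00,
       1.65638310e-06, 1.57081590e+00]), 'joint_vel': array([-0.00030255, -0.0021542 ,  0.00177349, -0.00107734, -0.00273292,
       -0.00024309]), 'tau': array([-3.87589625e-04, -3.73138368e+01,  2.53009522e+01,  1.08539456e-02,
       -1.39071585e-05,  6.62542107e-06]), 'eef_pos': array([0.15036018, 0.47621085, 0.20820362]), 'tool_rot': array([ 8.06569738e-01,  5.91138192e-01, -7.64063032e-04,  5.58981029e-04]), 'ft_force': array([ 0.08455362, -0.3438004 ,  0.39003393]), 'ft_torque': array([-1.53396854e-03,  4.20813410e-05,  6.50672607e-02]), 'grip_width': 0.0856671056696634}
```

View pics/s.png

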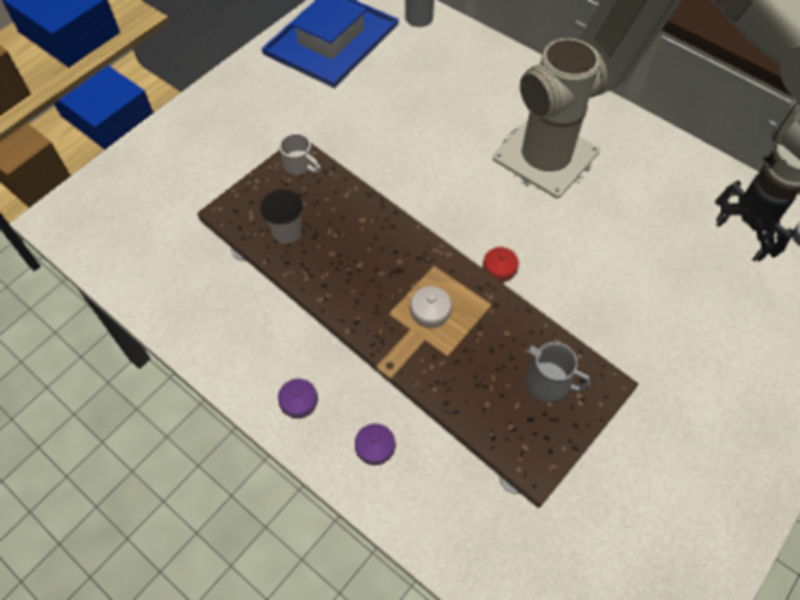

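View pics/t.png

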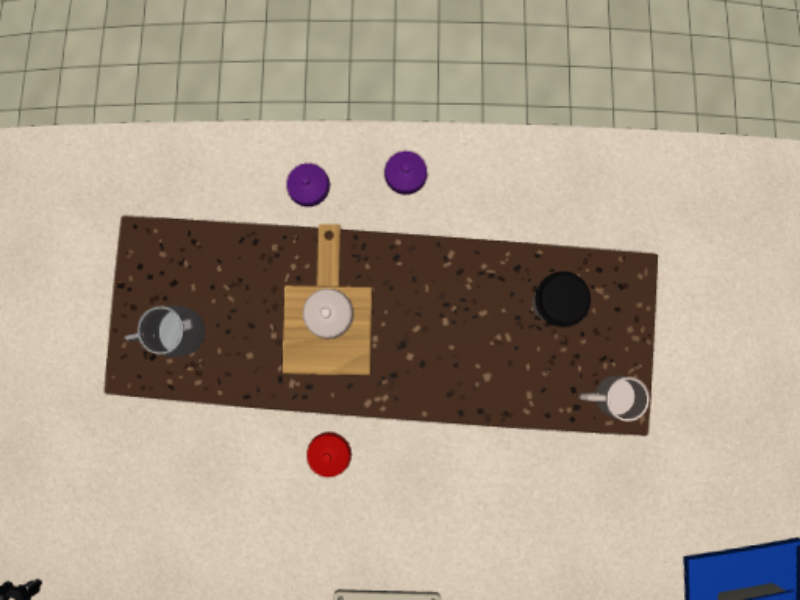

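The top view shows the board with the only white bowl at about (328,313), light grey and on the board. The look-alikes are purple at (308,184) and (405,172) and red at (328,454), all on the worktop. The pitcher is at (165,330), the to-go cup at (563,298) and the cup at (625,398).

```bash
cat > m.py <<'E'
from h import *
def line(P): 
    vx,vy,x,y=cv2.fitLine(P.astype(np.float32),cv2.DIST_HUBER,0,.001,.001).ravel(); return np.array([vx,vy]),np.array([x,y])
def measure(c,pref=None):
    im=cv2.resize(c['color'],None,fx=1,fy=1); hsv=cv2.cvtColor(im,cv2.COLOR_BGR2HSV)
    wood=cv2.inRange(hsv,(9,80,110),(28,255,255))
    wood=cv2.morphologyEx(wood,cv2.MORPH_OPEN,np.ones((3,3)))
    n,l,s,ce=cv2.connectedComponentsWithStats(wood)
    # component nearest expected
    i=1+np.argmax(s[1:,4]); w=(l==i).astype(np.uint8)*255
    ct=max(cv2.findContours(w,0,cv2.CHAIN_APPROX_NONE)[0],key=cv2.contourArea).reshape(-1,2)
    return w,ct
E
python3 - <<'E'
from m import *
import pickle
a,b=pickle.load(open('c.pkl','rb'))
w,ct=measure(b); print('wood area',(w>0).sum(), ct.min(0),ct.max(0))
P=onz(b,ct,.132)[:,:2]
hull=cv2.convexHull(P.astype(np.float32)).reshape(-1,2)
# shelf corners from top view (800x600 -> 512x384) refined via dark mask
hsv=cv2.cvtColor(b['color'],cv2.COLOR_BGR2HSV)
d=cv2.inRange(b['color'],(0,0,0),(95,95,110)); d[:80]=0
d=cv2.morphologyEx(d|w,cv2.MORPH_CLOSE,np.ones((9,9)))
n,l,s,ce=cv2.connectedComponentsWithStats(d); i=1+np.argmax(s[1:,4])
sc=max(cv2.findContours((l==i).astype(np.uint8),0,cv2.CHAIN_APPROX_NONE)[0],key=cv2.contourArea).reshape(-1,2)
S=onz(b,sc,.12)[:,:2].astype(np.float32)
r=cv2.minAreaRect(S);print('shelf',r,cv2.boxPoints(r))
yaw0=0
print('board px corners:')
# rear side: lowest row per col; sides; shoulders
def side(colsrows,axis,ext):
    out=[]
    for k in colsrows:
        v=np.where(w[:,k] if axis=='c' else w[k,:])[0]
        out.append((k,ext(v)+(0.5 if ext is max else -0.5)) if axis=='c' else (ext(v)+(0.5 if ext is max else -0.5),k))
    return onz(b,out,.132)[:,:2]
for nm,args in dict(rear=(range(185,234),'c',max),shL=(range(185,200),'c',min),shR=(range(221,234),'c',min),left=(range(190,235),'r',min),right=(range(190,235),'r',max),hl=(range(150,178),'r',min),hr=(range(150,178),'r',max)).items():
    Q=side(*args);v,p=line(Q);v=v*np.sign(v[np.argmax(abs(v))]);print(nm,'dir deg from y' if abs(v[1])>abs(v[0]) else 'from x',np.degrees(np.arctan2(-v[0],v[1]) if abs(v[1])>abs(v[0]) else np.arctan2(v[1],v[0])).round(2),p.round(4))
# front edge of the shelf
F=S[(S[:,0]>r[0][0]+.12)]
for lo,hi in((-.33,-.12),(.1,.4)): pass
F=[]
for k in list(range(90,195))+list(range(230,400)):
    v=sc[sc[:,0]==k][:,1]
    F.append((k,v.min()-.5))
Fp=onz(b,F,.12)[:,:2];v,p=line(Fp);print('edge',v,p,'yaw',np.degrees(np.arctan2(v[0],-v[1])))
c=b['color'].copy();cv2.drawContours(c,[ct.reshape(-1,1,2)],-1,(0,255,0),1);cv2.drawContours(c,[sc.reshape(-1,1,2)],-1,(255,255,0),1)
cv2.imwrite('pics/o.png',cv2.resize(c[120:290,50:440],None,fx=2,fy=2))
g=cv2.resize(b['color'][130:260,160:260],None,fx=4,fy=4);cv2.imwrite('pics/g.png',g)
# bowl: white blob top at ~z .19
E
```

```text
wood area 2886 [181 143] [237 239]
shelf ((0.5764709711074829, 0.01858946681022644), (0.8951048851013184, 0.30638980865478516), 86.84806823730469) [[ 0.39889964 -0.4198627 ]
 [ 0.704826   -0.43670917]
 [ 0.75404227  0.45704162]
 [ 0.44811594  0.4738881 ]]
board px corners:
rear dir deg from y -0.11 [0.4913 0.0974]
shL dir deg from y 0.97 [0.631  0.1456]
shR dir deg from y -5.08 [0.631  0.0594]
left from x -0.16 [0.5496 0.1717]
right from x -0.52 [0.5525 0.0323]
hl from x 0.37 [0.6756 0.1206]
hr from x 1.56 [0.6752 0.0857]
edge [0.05511025 0.99848026] [0.72085875 0.00837184] yaw 176.84082
```

View pics/o.png

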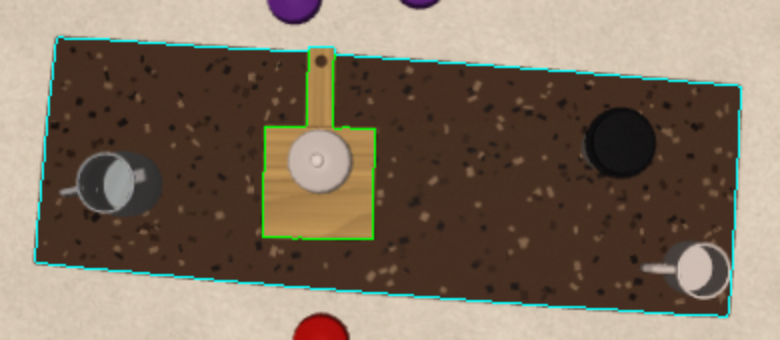

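The outlines fit: board 140 mm deep, shelf about 300 mm. The board's yaw is about 0° and the shelf's is −3.16°, so the push has to turn it about 3°. It also has to travel about 95 mm. I'll push with open fingers, giving two contacts on the rear side, with the jaw line parallel to the edge.

play_rows(
  deltas=[1, 0, 0, 0, -7.15, 1, 0, 0, 0, -7.15, 1, -0.59, 0.54, 0, 0, 1, -0.59, 0.54, 0, 0, 1, -0.59, 0.54, 0, 0, 1, -0.59, 0.54, 0, 0, 1, -0.59, 0.54, 0, 0, 1, -0.59, 0.54, 0, 0, 1, -0.59, 0.54, 0, 0, 1, -0.59, 0.54, 0, 0, 1, -0.59, 0.54, 0, 0, 1, 0, 0, 0, 0],
)

```text
clock: 1.6
eef_pos: [0.433, 0.1328, 0.2041]
tool_rot: [0.723, 0.691, -0.005, 0.001]
ft_force: [0.2, -0.1, 0.1]
grip_width: 0.0853
```

```bash
cat > st.py <<'E'
from h import *
from scipy.spatial.transform import Rotation as R
def st(tx=None):
    o=bot.get_obs();M=R.from_quat(o['tool_rot']).as_matrix();p=o['eef_pos']
    print(round(o['clock'],2),p.round(4),'toolx yaw',np.degrees(np.arctan2(M[1,0],M[0,0])).round(2),'z',M[:,2].round(4),'F',o['ft_force'].round(1),'w',round(o['grip_width'],4))
    if tx is not None: print('units to target',(M.T@(np.array(tx)-p)/.06).round(3),'turn',86.84)
E
python3 -c "
from st import *
st([.455,.104,.150])
c=shot('wrist','w.png')"
```

```text
1.6 [0.433  0.1328 0.2041] toolx yaw 87.46 z [-0.0055 -0.0086 -0.9999] F [ 0.2 -0.1  0.1] w 0.0853
units to target [-0.455  0.392  0.904] turn 86.84
```

View pics/w.png

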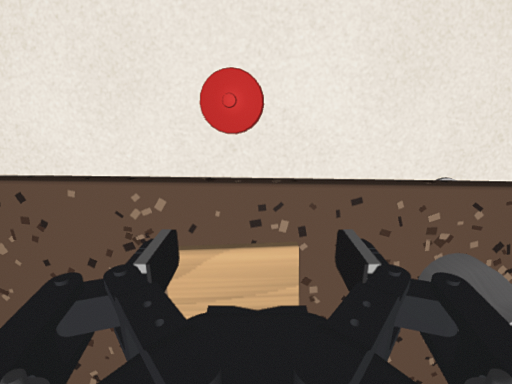

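The wrist view shows the fingers clear of the board (rear edge near row 250) and the red look-alike down on the worktop. Next I centre and descend.

play_rows(
  deltas=[1, -0.24, 0.2, 0, 0.6, 1, -0.22, 0.19, 0, 0, 1, 0, 0, 0, 0, 1, 0, 0, 0.3, 0, 1, 0, 0, 0.3, 0, 1, 0, 0, 0.3, 0, 1, 0, 0, 0.3, 0, 1, 0, 0, 0, 0],
)

```text
clock: 2.65
eef_pos: [0.4489, 0.1103, 0.13]
tool_rot: [0.722, 0.692, -0.006, -0.002]
ft_force: [-0.3, -0.6, -0.2]
grip_width: 0.0855
```

```bash
python3 -c "
from st import *
st([.46,.104,.112])"
```

```text
2.65 [0.4489 0.1103 0.13  ] toolx yaw 87.55 z [-0.0108 -0.005  -0.9999] F [-0.3 -0.6 -0.2] w 0.0855
units to target [-0.096  0.192  0.298] turn 86.84
```

play_rows(
  deltas=[1, -0.1, 0.05, 0.05, 1.0, 1, 0, 0, 0.05, 0, 1, 0, 0, 0.05, 0, 1, 0, 0, 0.05, 0, 1, 0, 0, 0.05, 0, 1, 0, 0, 0.03, 0, 1, 0, 0, 0, 0],
)

```text
clock: 3.52
eef_pos: [0.453, 0.1048, 0.1144]
tool_rot: [0.728, 0.685, -0.004, -0.001]
ft_force: [-0.1, 0.0, 0.4]
grip_width: 0.0853
```

```bash
python3 -c "
from st import *
st([.475,.104,.112])
import pickle
for n in('scene','top'):
    c=shot(n);print(n)
    cv2.imwrite(f'pics/{n}2.png',cv2.resize(c['color'][150:270,130:330] if n=='top' else c['color'][140:270,210:360],None,fx=4,fy=4)); pickle.dump(c,open(n+'.pkl','wb'))"
```

```text
3.52 [0.453  0.1048 0.1144] toolx yaw 86.53 z [-0.0069 -0.0038 -1.    ] F [-0.1  0.   0.4] w 0.0853
units to target [0.009 0.367 0.038] turn 86.84
scene
top
```

View pics/scene2.png

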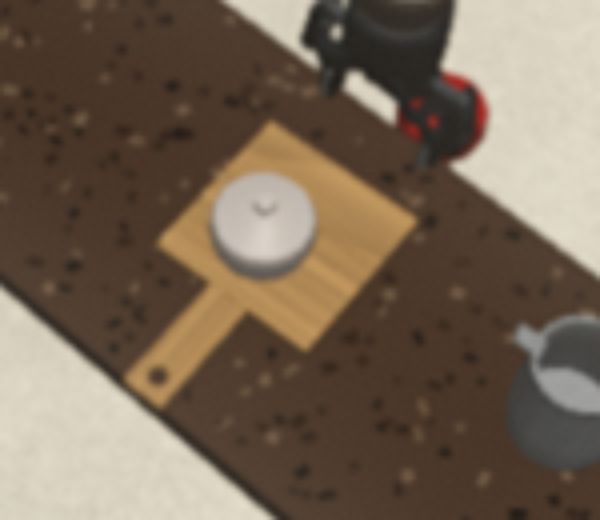

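The scene view shows both open fingers just above the shelf behind the rear side, well clear of the bowl at (263,220). I push on slowly.

play_rows(
  deltas=[1, 0, 0.03, 0.03, 0, 1, 0, 0.06, 0, 0, 1, 0, 0.06, 0, 0, 1, 0, 0.06, 0, 0, 1, 0, 0.06, 0, 0, 1, 0, 0.06, 0, 0, 1, 0, 0.06, 0, 0, 1, 0, 0.06, 0, 0, 1, 0, 0.06, 0, 0, 1, 0, 0.06, 0, 0, 1, 0, 0.06, 0, 0, 1, 0, 0.06, 0, 0],
)

```text
clock: 5.12
eef_pos: [0.4977, 0.1022, 0.1126]
tool_rot: [0.728, 0.685, -0.003, -0.001]
ft_force: [-0.8, -0.5, 0.6]
grip_width: 0.0854
```

```bash
python3 -c "
from st import *
st([.575,.098,.112])"
```

```text
5.12 [0.4977 0.1022 0.1126] toolx yaw 86.54 z [-0.006  -0.0036 -1.    ] F [-0.8 -0.5  0.6] w 0.0854
units to target [0.008 1.29  0.003] turn 86.84
```

play_rows(
  deltas=[1, 0, 0.06, 0, -0.3, 1, 0, 0.06, 0, 0, 1, 0, 0.06, 0, 0, 1, 0, 0.06, 0, 0, 1, 0, 0.06, 0, 0, 1, 0, 0.06, 0, 0, 1, 0, 0.06, 0, 0, 1, 0, 0.06, 0, 0, 1, 0, 0.05, 0, 0, 1, 0, 0.03, 0, 0, 1, 0, 0.01, 0, 0, 1, 0, 0, 0, 0],
)

```text
clock: 6.62
eef_pos: [0.5344, 0.1001, 0.1122]
tool_rot: [0.726, 0.687, -0.004, -0.001]
ft_force: [-0.1, -0.4, -0.4]
grip_width: 0.0855
```

```bash
cat > meas2.py <<'E'
from st import *; from m import *
st([.575,.098,.112])
def go(f):
    b=shot('top');w,ct=measure(b)
    # sub-pixel: upscale 4x colour mask
    cv2.imwrite('pics/'+f,cv2.resize(b['color'][110:250,130:330],None,fx=4,fy=4,interpolation=cv2.INTER_CUBIC))
    P=onz(b,ct,.132)[:,:2]
    x0,y0,W,H=cv2.boundingRect(ct);print('bbox',x0,y0,W,H)
    ax=np.radians(-3.16);u=np.array([np.cos(ax),np.sin(ax)]);v=np.array([-u[1],u[0]])
    e=np.array([.7209,.0084])
    rows=[(r,np.where(w[r])[0]) for r in range(y0+1,y0+H-1)]
    wid=np.array([q.max()-q.min()+1 for _,q in rows]);rr=np.array([r for r,_ in rows])
    print('widths',list(zip(rr,wid)))
    hd=[(r,q) for r,q in rows if r<y0+34]; sq=[(r,q) for r,q in rows if r>y0+48 and r<y0+H-5]
    for nm,L in(('handle',hd),('square',sq)):
        for s,f in(('min',lambda q:q.min()-.5),('max',lambda q:q.max()+.5)):
            Q=onz(b,[(f(q),r) for r,q in L],.132)[:,:2];d,p=line(Q);d*=np.sign(d[0]);print(nm,s,'yaw',np.degrees(np.arctan2(d[1],d[0])).round(2),p.round(4))
    T=onz(b,[(np.mean(np.where(w[y0+2])[0]),y0-.5)],.132)[0,:2];print('tip past edge mm',(T-e)@u*1000)
    for cols in (range(x0+6,x0+18),range(x0+W-18,x0+W-6)):
        Q=[]
        for k in cols:
            q=np.where(w[:,k])[0]
            if len(q): Q.append((k,q.min()-.5))
        Q=onz(b,Q,.132)[:,:2];print('shoulder vs edge mm',((Q-e)@u*1000).round(1))
    Q=[]
    for k in range(x0+6,x0+W-6):
        q=np.where(w[:,k])[0]
        if len(q):Q.append((k,q.max()+.5))
    Q=onz(b,Q,.132)[:,:2];print('rear+140 vs edge mm',((Q-e)@u*1000+140).round(1))
E
python3 -c "
from meas2 import *
go('p1.png')"
```

```text
6.62 [0.5344 0.1001 0.1122] toolx yaw 86.85 z [-0.0063 -0.0036 -1.    ] F [-0.1 -0.4 -0.4] w 0.0855
units to target [ 0.002  0.678 -0.001] turn 86.84
bbox 182 143 56 76
widths [(np.int64(144), np.int64(14)), (np.int64(145), np.int64(14)), (np.int64(146), np.int64(14)), (np.int64(147), np.int64(14)), (np.int64(148), np.int64(14)), (np.int64(149), np.int64(14)), (np.int64(150), np.int64(13)), (np.int64(151), np.int64(13)), (np.int64(152), np.int64(13)), (np.int64(153), np.int64(13)), (np.int64(154), np.int64(13)), (np.int64(155), np.int64(13)), (np.int64(156), np.int64(14)), (np.int64(157), np.int64(14)), (np.int64(158), np.int64(14)), (np.int64(159), np.int64(14)), (np.int64(160), np.int64(14)), (np.int64(161), np.int64(14)), (np.int64(162), np.int64(14)), (np.int64(163), np.int64(14)), (np.int64(164), np.int64(14)), (np.int64(165), np.int64(14)), (np.int64(166), np.int64(14)), (np.int64(167), np.int64(14)), (np.int64(168), np.int64(14)), (np.int64(169), np.int64(14)), (np.int64(170), np.int64(14)), (np.int64(171), np.int64(14)), (np.int64(172), np.int64(14)), (np.int64(173), np.int64
[... 1326 characters left out ...]
p.int64(13)), (np.int64(217), np.int64(13))]
handle min yaw -0.73 [0.6946 0.1202]
handle max yaw 1.57 [0.684 0.086]
square min yaw -8.61 [0.5832 0.0637]
square max yaw -2.36 [0.5898 0.0321]
tip past edge mm 6.490042854376477
shoulder vs edge mm [-98.  -97.9 -97.7 -97.5 -97.3 -97.1 -97.  -96.8 -96.6 -96.4 -96.2 -96. ]
shoulder vs edge mm [-94.7 -92.1 -91.9 -91.7 -91.5 -93.8 -93.6 -93.5 -93.3 -93.1 -92.9 -92.7]
rear+140 vs edge mm [ 29.5  32.2  32.3  35.   35.2  35.4  35.6  35.8  35.9  36.1  36.3  34.
  34.2  34.4  37.   37.2  37.4  40.1  40.2  40.4  40.6  40.8  41.   41.1
  41.3  41.5  39.2  39.4  39.6  37.3  37.4 -34.1 -33.9 -33.7 -33.5 -33.3
 -38.1 -37.9 -37.7 -37.5 -37.3 -37.1 -36.9 -36.8]
```

View pics/p1.png

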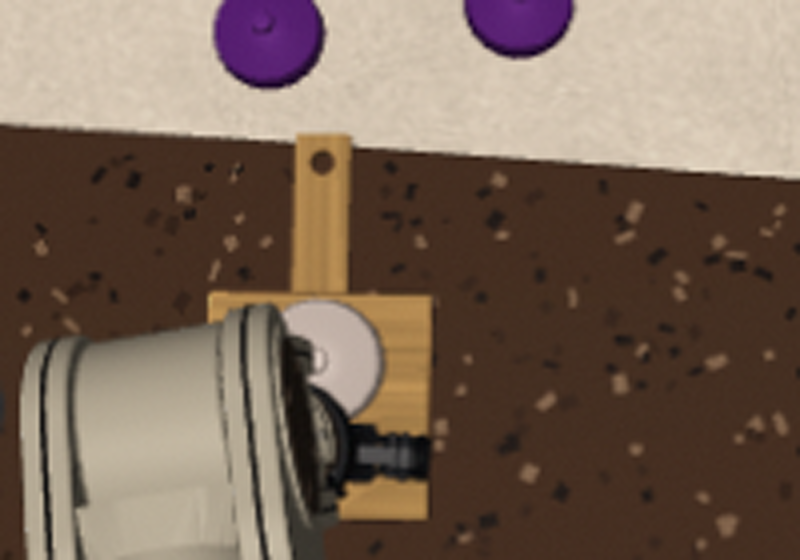

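The board hasn't moved: the handle tip is still at row 143 and there is no force. The open tips must stand higher than I assumed and are passing over the board, so I retreat along the same path and find the real tip height by touching the shelf.

play_rows(
  deltas=[1, 0, -0.15, 0, 0, 1, 0, -0.15, 0, 0, 1, 0, -0.15, 0, 0, 1, 0, -0.15, 0, 0, 1, 0, -0.15, 0, 0, 1, 0, -0.15, 0, 0, 1, 0, -0.15, 0, 0, 1, 0, -0.15, 0, 0, 1, 0, -0.08, 0, 0, 1, 0, 0, 0, 0],
)

```text
clock: 7.92
eef_pos: [0.4511, 0.1047, 0.1131]
tool_rot: [0.726, 0.688, -0.004, -0.001]
ft_force: [0.6, 0.8, -0.6]
grip_width: 0.0853
```

```bash
python3 -c "
from st import *
st([.455,.104,.10])
c=shot('scene');cv2.imwrite('pics/s3.png',cv2.resize(c['color'][130:250,220:370],None,fx=5,fy=5,interpolation=cv2.INTER_CUBIC))
"
```

```text
7.92 [0.4511 0.1047 0.1131] toolx yaw 86.88 z [-0.0065 -0.0035 -1.    ] F [ 0.6  0.8 -0.6] w 0.0853
units to target [-0.007  0.067  0.218] turn 86.84
```

View pics/s3.png

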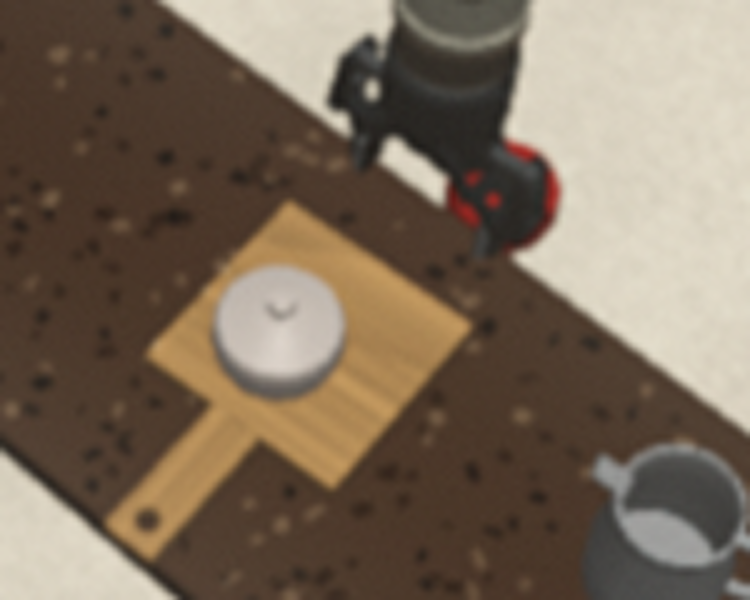

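```bash
python3 -c "
from st import *
import pickle
a,_=pickle.load(open('c.pkl','rb'))
o,d=ray(a,[[293,163],[316.4,180.2]])
print(o+d*((.451-o[0])/d[:,0])[:,None])
print('board corners z.132',onz(a,[[220+290/5,130+200/5],[220+472/5,130+326/5],[220+148/5,130+353/5],[220+333/5,130+488/5]],.132))
print('shelf front edge pt z.12',onz(a,[[220,130+438/5]],.12), .7209+.0552*(onz(a,[[220,130+438/5]],.12)[0,1]-.0084))
"
```

```text
[[0.451      0.06172299 0.15307931]
 [0.451      0.1505227  0.14463462]]
board corners z.132 [[0.48884762 0.03435155 0.132     ]
 [0.49038808 0.17300879 0.132     ]
 [0.62717176 0.03529224 0.132     ]
 [0.62802837 0.17353365 0.132     ]]
shelf front edge pt z.12 [[7.20959831e-01 2.52941274e-04 1.20000000e-01]] 0.7204502823583402
```

```bash
python3 -c "
from st import *
import pickle
_,b=pickle.load(open('c.pkl','rb'))
print(onz(b,[[325*.64,312*.64]],.203))
hsv=cv2.cvtColor(b['color'],cv2.COLOR_BGR2HSV)
m=cv2.inRange(hsv,(0,0,120),(179,45,255))
m[:180]=0;m[220:]=0;m[:,:185]=0;m[:,235:]=0
ct=max(cv2.findContours(m,0,1)[0],key=cv2.contourArea)
(c,r)=cv2.minEnclosingCircle(ct);print(c,r,onz(b,[c,(c[0],c[1]+r)],.165))
"
```

```text
[[0.58550211 0.09563864 0.203     ]]
(209.24147033691406, 200.10861206054688) 15.358473777770996 [[0.58637027 0.09743716 0.165     ]
 [0.54959483 0.0965043  0.165     ]]
```

play_rows(
  deltas=[1, 0, 0.03, 0.05, 0, 1, 0, 0, 0.05, 0, 1, 0, 0, 0.05, 0, 1, 0, 0, 0.05, 0, 1, 0, 0, 0, 0],
)

```text
clock: 8.6
eef_pos: [0.4539, 0.1044, 0.0998]
tool_rot: [0.726, 0.687, -0.004, -0.001]
ft_force: [-0.9, -0.6, 0.2]
grip_width: 0.0853
```

play_rows(
  deltas=[1, 0, 0, 0.04, 0, 1, 0, 0, 0.04, 0, 1, 0, 0, 0.02, 0],
)

```text
clock: 8.98
eef_pos: [0.454, 0.1045, 0.0935]
tool_rot: [0.726, 0.687, -0.003, -0.001]
ft_force: [0.1, 0.1, 0.6]
grip_width: 0.0853
```

play_rows(
  deltas=[1, 0, 0, 0.03, 0, 1, 0, 0, 0.03, 0],
)

```text
clock: 9.22
eef_pos: [0.454, 0.1045, 0.0898]
tool_rot: [0.726, 0.687, -0.003, -0.001]
ft_force: [0.2, 0.2, 0.4]
grip_width: 0.0853
```

play_rows(
  deltas=[1, 0, 0, 0.03, 0, 1, 0, 0, 0.02, 0],
)

```text
clock: 9.48
eef_pos: [0.454, 0.1045, 0.0865]
tool_rot: [0.726, 0.687, -0.003, -0.001]
ft_force: [0.3, 0.3, -0.5]
grip_width: 0.0855
```

```bash
python3 -c "
from st import *
st()
c=shot('scene');cv2.imwrite('pics/s4.png',cv2.resize(c['color'][140:220,260:360],None,fx=7,fy=7,interpolation=cv2.INTER_CUBIC))
"
```

```text
9.47 [0.454  0.1045 0.0865] toolx yaw 86.85 z [-0.006  -0.0035 -1.    ] F [ 0.3  0.3 -0.5] w 0.0855
```

View pics/s4.png

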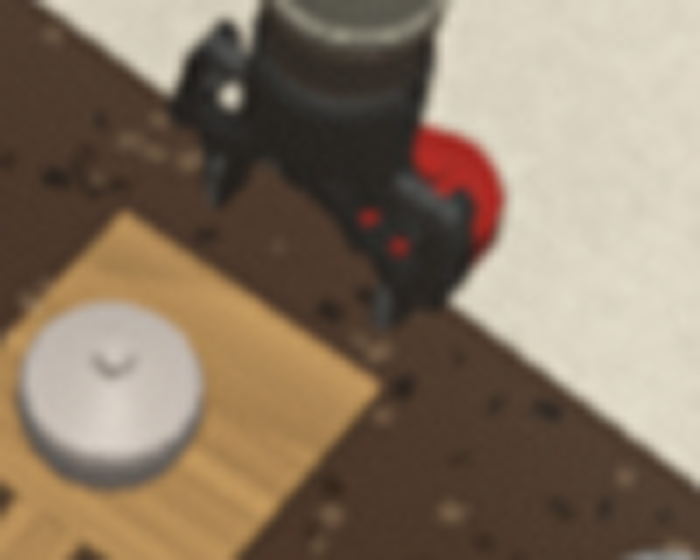

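The tips are now close to the shelf, at about (217,200) and (388,325) in the crop. I continue in small touch steps.

play_rows(
  deltas=[1, 0, 0, 0.025, 0, 1, 0, 0, 0.02, 0],
)

```text
clock: 9.78
eef_pos: [0.4541, 0.1045, 0.0846]
tool_rot: [0.726, 0.688, -0.003, -0.001]
ft_force: [-3.6, -2.1, 13.2]
grip_width: 0.0854
```

play_rows(
  deltas=[1, 0, 0, 0.025, 0],
)

```text
clock: 9.9
eef_pos: [0.4541, 0.1045, 0.0846]
tool_rot: [0.726, 0.688, -0.003, -0.001]
ft_force: [-4.3, -3.0, 13.7]
grip_width: 0.0852
```

play_rows(
  deltas=[1, 0, 0, 0.025, 0],
)

```text
clock: 10.02
eef_pos: [0.4542, 0.1046, 0.0846]
tool_rot: [0.726, 0.688, -0.002, -0.001]
ft_force: [-3.6, -1.5, 10.9]
grip_width: 0.0856
```

Shelf contact comes at TCP z = 0.0846. I raise about 5 mm and push.

play_rows(
  deltas=[1, 0, 0, -0.05, 0, 1, 0, 0, -0.035, 0, 1, 0, 0.05, 0, 0, 1, 0, 0.06, 0, 0, 1, 0, 0.06, 0, 0, 1, 0, 0.06, 0, 0, 1, 0, 0.06, 0, 0, 1, 0, 0.06, 0, 0, 1, 0, 0.06, 0, 0, 1, 0, 0.06, 0, 0],
)

```text
clock: 11.28
eef_pos: [0.4802, 0.1039, 0.0889]
tool_rot: [0.725, 0.689, -0.004, -0.004]
ft_force: [-6.3, 1.6, 3.7]
grip_width: 0.0856
```

```bash
cat > q.py <<'E'
from st import *; from m import *
def q():
    st()
    b=shot('top');w,ct=measure(b);x0,y0,W,H=cv2.boundingRect(ct)
    u=np.array([np.cos(np.radians(-3.16)),np.sin(np.radians(-3.16))]);e=np.array([.7209,.0084])
    f=lambda Q:((onz(b,Q,.132)[:,:2]-e)@u*1000).round(1)
    col=[k for k in range(x0,x0+W) if w[y0+4:y0+20,k].mean()>200]
    print('bbox',x0,y0,W,H,'tip',f([(np.mean(col),np.where(w[:,int(np.mean(col))])[0].min()-.5)]))
    C=[(np.where(w[r])[0].min()-.5,np.where(w[r])[0].max()+.5,r) for r in range(y0+4,y0+54)]
    C=[c for c in C if c[1]-c[0]<18]
    Q=onz(b,[((a+d)/2,r) for a,d,r in C],.132)[:,:2];d,p=line(Q);d*=np.sign(d[0]);print('handle yaw',np.degrees(np.arctan2(d[1],d[0])).round(2))
    rmax=C[-1][2]
    for s,cols in (('L',range(x0+2,x0+18)),('R',range(x0+W-18,x0+W-2))):
        S=[(k,np.where(w[rmax-6:,k])[0].min()+rmax-6-.5) for k in cols if w[rmax-6:rmax+10,k].any()]
        if S: print('shoulder',s,np.median(f(S)),f(S))
    return b
E
python3 -c "
from q import *
b=q()"
```

```text
11.28 [0.4802 0.1039 0.0889] toolx yaw 87.04 z [-1.210e-02  4.000e-04 -9.999e-01] F [-6.3  1.6  3.7] w 0.0856
bbox 181 143 57 97 tip [6.6]
handle yaw -0.61
shoulder L -95.1 [-96.5 -96.3 -96.1 -95.9 -95.7 -95.5 -95.4 -95.2 -95.  -94.8 -94.6 -94.5
 -94.3 -94.1 -93.9 -93.7]
shoulder R -90.9 [-92.2 -92.1 -91.9 -91.7 -91.5 -91.3 -91.2 -91.  -90.8 -90.6 -90.4 -90.3
 -90.1 -89.9 -89.7 -89.5]
```

play_rows(
  deltas=[1, 0, 0.08, 0, 0, 1, 0, 0.08, 0, 0, 1, 0, 0.08, 0, 0, 1, 0, 0.08, 0, 0],
)

```text
clock: 11.82
eef_pos: [0.489, 0.1053, 0.0887]
tool_rot: [0.723, 0.69, -0.01, -0.013]
ft_force: [-9.8, 0.4, 9.4]
grip_width: 0.0852
```

```bash
python3 -c "
from q import *
b=q()"
```

```text
11.82 [0.489  0.1053 0.0887] toolx yaw 87.33 z [-0.0328  0.0057 -0.9994] F [-9.8  0.4  9.4] w 0.0852
bbox 182 140 58 97 tip [14.6]
handle yaw -3.15
shoulder L -86.3 [-86.3 -86.1 -85.9 -85.7 -85.6 -85.4 -85.2 -87.5 -87.3 -87.2 -87.  -86.8
 -86.6 -86.4 -86.3 -86.1]
shoulder R -85.19999999999999 [-84.4 -84.2 -86.5 -86.4 -86.2 -86.  -85.8 -85.6 -85.5 -85.3 -85.1 -84.9
 -84.7 -84.6 -84.4 -84.2]
```

The board has moved and aligned with the shelf (handle yaw −3.15°), but the tool is pressing down and tilting. I ease the load upwards and continue.

play_rows(
  deltas=[1, 0, 0, -0.03, 0, 1, 0, 0.05, -0.02, 0, 1, 0, 0.06, -0.01, 0, 1, 0, 0.06, -0.01, 0],
)

```text
clock: 12.38
eef_pos: [0.4982, 0.1044, 0.0912]
tool_rot: [0.723, 0.69, -0.012, -0.015]
ft_force: [-2.3, 0.0, -1.4]
grip_width: 0.0855
```

```bash
python3 -c "
from q import *
b=q()
cv2.imwrite('pics/p2.png',cv2.resize(shot('scene')['color'][140:260,220:360],None,fx=5,fy=5,interpolation=cv2.INTER_CUBIC))"
```

```text
12.38 [0.4982 0.1044 0.0912] toolx yaw 87.33 z [-0.0374  0.0048 -0.9993] F [-2.3  0.  -1.4] w 0.0855
bbox 182 136 58 97 tip [24.9]
handle yaw -2.6
shoulder L -76.69999999999999 [-78.8 -76.1 -75.9 -75.7 -75.5 -77.9 -77.7 -77.5 -77.3 -77.2 -77.  -76.8
 -76.6 -76.4 -76.3 -76.1]
shoulder R -75.95 [-76.9 -76.8 -76.6 -76.4 -76.2 -76.  -75.9 -75.7 -75.5 -75.3 -75.1 -75.
 -74.8 -74.6 -76.9 -76.7]
```

View pics/p2.png

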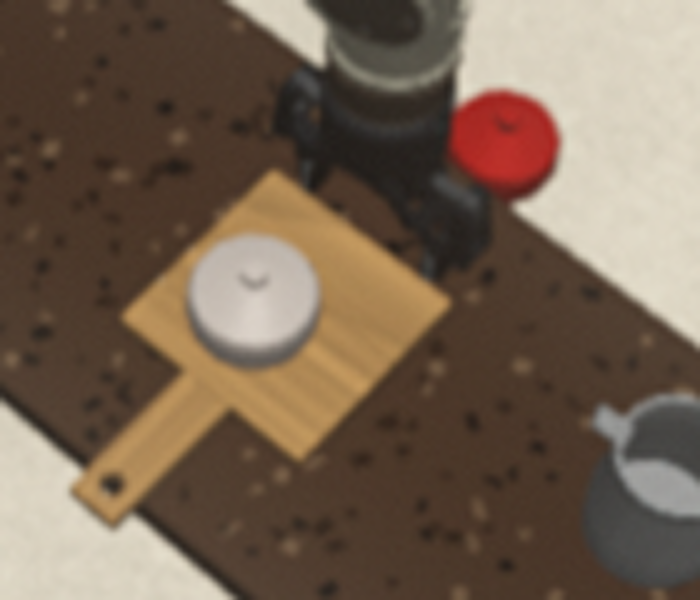

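The push works at about 2 N. The bowl is in place at (253,300), and both fingers sit on the rear side.

play_rows(
  deltas=[1, 0, 0.06, -0.002, 0.3, 1, 0, 0.06, -0.002, 0.2, 1, 0, 0.06, -0.002, 0, 1, 0, 0.06, -0.002, 0, 1, 0, 0.06, -0.002, 0],
)

```text
clock: 13.1
eef_pos: [0.5168, 0.1035, 0.0914]
tool_rot: [0.726, 0.687, -0.012, -0.015]
ft_force: [-3.4, 0.7, -0.3]
grip_width: 0.085
```

play_rows(
  deltas=[1, 0, 0.06, -0.004, 0, 1, 0, 0.06, -0.004, 0, 1, 0, 0.06, -0.004, 0, 1, 0, 0.06, -0.004, 0, 1, 0, 0.06, -0.004, 0],
)

```text
clock: 13.72
eef_pos: [0.5367, 0.1023, 0.0915]
tool_rot: [0.727, 0.687, -0.012, -0.015]
ft_force: [-2.5, 0.1, -1.7]
grip_width: 0.0853
```

```bash
python3 -c "
from q import *
b=q()"
```

```text
13.72 [0.5367 0.1023 0.0915] toolx yaw 86.78 z [-0.0375  0.0048 -0.9993] F [-2.5  0.1 -1.7] w 0.0853
bbox 184 121 58 96 tip [63.6]
handle yaw -3.3
shoulder L -37.8 [-45.8 -38.  -37.9 -37.7 -37.5 -37.3 -37.2 -37.  -36.8 -36.6 -36.5 -38.8
 -38.6 -38.5 -38.3 -38.1]
shoulder R -38.1 [-39.1 -38.9 -38.7 -38.5 -38.4 -38.2 -38.  -37.8 -37.7 -37.5 -37.3 -37.1
 -36.9 -36.8 -39.1 -38.9]
```

play_rows(
  deltas=[1, 0, 0.06, -0.003, 0, 1, 0, 0.06, -0.003, 0, 1, 0, 0.06, -0.003, 0, 1, 0, 0.06, -0.003, 0, 1, 0, 0.06, -0.003, 0, 1, 0, 0.06, -0.003, 0, 1, 0, 0.05, -0.002, 0, 1, 0, 0.03, -0.001, 0],
)

```text
clock: 14.78
eef_pos: [0.5656, 0.1006, 0.0916]
tool_rot: [0.727, 0.687, -0.012, -0.014]
ft_force: [-2.9, 0.3, -1.0]
grip_width: 0.0855
```

```bash
python3 -c "
from q import *
b=q()
import pickle;pickle.dump(b,open('b5.pkl','wb'))
c=b['color'][90:230,130:320];cv2.imwrite('pics/p5.png',cv2.resize(c,None,fx=4,fy=4,interpolation=cv2.INTER_CUBIC))"
```

```text
14.78 [0.5656 0.1006 0.0916] toolx yaw 86.78 z [-0.037   0.0046 -0.9993] F [-2.9  0.3 -1. ] w 0.0855
bbox 212 150 31 54 tip [-9.4]
handle yaw -3.09
shoulder L -126.30000000000001 [-127.3 -127.2 -127.  -126.8 -126.6 -126.4 -126.2 -126.1 -125.9 -125.7
 -125.5 -125.3]
shoulder R -124.9 [-126.1 -125.9 -125.7 -125.5 -125.3 -125.1 -125.  -124.8 -124.6 -124.4
 -124.2 -124.  -123.9 -123.7]
```

View pics/p5.png

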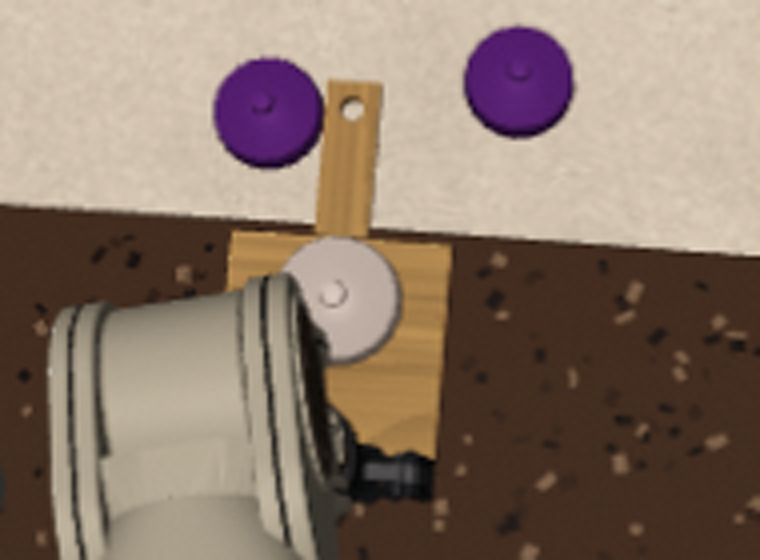

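The shoulders are just short of the edge, so I measure the gap sub-pixel in the same columns.

```bash
cat > sub.py <<'E'
from st import *
def sub(b,cols,lo,hi):
    g=b['color'][:,:,2].astype(float);u=np.array([np.cos(np.radians(-3.16)),np.sin(np.radians(-3.16))])
    out=[]
    for k in cols:
        v=g[lo:hi,k];m=v.argmin()
        def cross(seg,th,start,step):
            i=start
            while 0<=i+step<len(v) and v[i+step]<th: i+=step
            return i+step*(th-v[i])/(v[i+step]-v[i])
        top=cross(v,(v[:3].mean()+v[m])/2,m,-1); bot_=cross(v,(v[m+3:m+7].mean()+v[m])/2,m,1)
        E=onz(b,[(k,lo+top)],.12)[0,:2];S=onz(b,[(k,lo+bot_)],.132)[0,:2]
        e=np.array([.7209,.0084]);out.append((k,round((S-E)@u*1000,1),round((E-e)@u*1000,1),round((S-e)@u*1000,1)))
    return np.array(out)
E
python3 -c "
from sub import *
import pickle
b=pickle.load(open('b5.pkl','rb'))
for cols in(range(190,207,2),range(226,241,2)):
    o=sub(b,cols,138,158);print(o.tolist(),np.median(o,0))
"
```

```text
[[190.0, -10.1, 0.8, -9.3], [192.0, -9.6, 0.5, -9.1], [194.0, -9.5, 0.6, -8.9], [196.0, -9.4, 0.8, -8.6], [198.0, -9.4, 1.2, -8.2], [200.0, -9.5, 1.0, -8.5], [202.0, -8.9, 0.3, -8.6], [204.0, -9.8, 0.6, -9.2], [206.0, -9.4, 0.3, -9.1]] [198.   -9.5   0.6  -8.9]
[[226.0, -9.8, 1.0, -8.9], [228.0, -9.5, 0.8, -8.7], [230.0, -9.6, 0.2, -9.4], [232.0, -10.2, 0.8, -9.5], [234.0, -9.4, 0.2, -9.3], [236.0, -9.7, 0.5, -9.2], [238.0, -9.3, 0.8, -8.5], [240.0, -10.1, 1.0, -9.0]] [233.    -9.65   0.8   -9.1 ]
```

Gap is 9.5 mm and equal on both sides. Target TCP x is about 0.575.

play_rows(
  deltas=[1, 0, 0.05, -0.003, 0, 1, 0, 0.05, -0.003, 0, 1, 0, 0.03, -0.001, 0],
)

```text
clock: 15.2
eef_pos: [0.5739, 0.1001, 0.0919]
tool_rot: [0.727, 0.687, -0.012, -0.014]
ft_force: [-2.2, -0.4, -1.2]
grip_width: 0.0857
```

play_rows(
  deltas=[1, 0, 0, 0, 0],
)

```text
clock: 15.32
eef_pos: [0.5742, 0.1001, 0.0919]
tool_rot: [0.727, 0.687, -0.012, -0.014]
ft_force: [-2.2, 0.2, -1.6]
grip_width: 0.0853
```

play_rows(
  deltas=[1, 0, 0.015, 0, 0, 1, 0, 0, 0, 0],
)

```text
clock: 15.58
eef_pos: [0.5751, 0.1001, 0.0918]
tool_rot: [0.727, 0.687, -0.012, -0.014]
ft_force: [-0.9, 0.0, -0.9]
grip_width: 0.0851
```

play_rows(
  deltas=[1, 0, -0.06, 0, 0, 1, 0, -0.1, 0, 0, 1, 0, -0.2, 0, 0, 1, 0, -0.3, 0, 0, 1, 0, -0.4, 0, 0, 1, 0, -0.4, 0, 0, 1, 0, -0.4, 0, 0, 1, 0, 0, 0, 0],
)

```text
clock: 16.58
eef_pos: [0.4604, 0.1068, 0.0983]
tool_rot: [0.727, 0.687, -0.008, -0.011]
ft_force: [-0.2, 0.2, 0.3]
grip_width: 0.0858
```

```bash
python3 -c "
from q import *
b=q()
import pickle;pickle.dump(b,open('b6.pkl','wb'))
c=b['color'][80:250,130:320];cv2.imwrite('pics/p6.png',cv2.resize(c,None,fx=3.5,fy=3.5,interpolation=cv2.INTER_CUBIC))"
```

```text
16.57 [0.4604 0.1068 0.0983] toolx yaw 86.78 z [-0.0264  0.0056 -0.9996] F [-0.2  0.2  0.3] w 0.0858
bbox 184 144 59 59 tip [-80.9]Traceback (most recent call last):
  File "<string>", line 3, in <module>
    b=q()
  File "q.py", line 11, in q
    Q=onz(b,[((a+d)/2,r) for a,d,r in C],.132)[:,:2];d,p=line(Q);d*=np.sign(d[0]);print('handle yaw',np.degrees(np.arctan2(d[1],d[0])).round(2))
      ~~~^^^^^^^^^^^^^^^^^^^^^^^^^^^^^^^^^^^^^
  File "h.py", line 14, in onz
    o,d=ray(c,px); return o+d*((z-o[2])/d[:,2])[:,None]
        ~~~^^^^^^
  File "h.py", line 9, in ray
    u=cv2.undistortPoints(np.array(px,float).reshape(-1,1,2),K,np.array([k,0,0,0,0.])).reshape(-1,2)
      ~~~~~~~~~~~~~~~~~~~^^^^^^^^^^^^^^^^^^^^^^^^^^^^^^^^^^^^^^^^^^^^^^^^^^^^^^^^^^^^^
cv2.error: OpenCV(4.12.0) /io/opencv/modules/calib3d/src/undistort.dispatch.cpp:347: error: (-215:Assertion failed) CV_IS_MAT(_src) && CV_IS_MAT(_dst) && (_src->rows == 1 || _src->cols == 1) && (_dst->rows == 1 || _dst->cols == 1) && _src->cols + _src->rows - 1 == _dst->rows + _dst->cols - 1 && (CV_MAT_TYPE(_src->type) == CV_32FC2 || CV_MAT_TYPE(_src->type) == CV_64FC2) && (CV_MAT_TYPE(_dst->type) == CV_32FC2 || CV_MAT_TYPE(_dst->type) == CV_64FC2) in function 'cvUndistortPointsInternal'
```

```bash
python3 -c "
from q import *
b=shot('top');im=b['color']
cv2.imwrite('pics/p6.png',cv2.resize(im[80:250,130:320],None,fx=3.5,fy=3.5,interpolation=cv2.INTER_CUBIC))
u=np.array([np.cos(np.radians(-3.16)),np.sin(np.radians(-3.16))]);e=np.array([.7209,.0084])
w=cv2.inRange(cv2.cvtColor(im,cv2.COLOR_BGR2HSV),(9,80,110),(28,255,255))
P=lambda Q:onz(b,Q,.132)[:,:2]
def rep(n,Q,yax):
    d,p=line(Q);d*=np.sign(d[1] if yax else d[0])
    print(n,'yaw',np.degrees(np.arctan2(-d[0],d[1]) if yax else np.arctan2(d[1],d[0])).round(2),'vs edge',np.median((Q-e)@u*1000).round(1),p.round(4))
ss=lambda a:np.where(a)[0]
rep('rear',P([(k,150+ss(w[150:225,k]).max()+.5) for k in range(190,236)]),1)
rep('left',P([(ss(w[r,175:250]).min()+174.5,r) for r in range(150,195)]),0)
rep('right',P([(ss(w[r,175:250]).max()+175.5,r) for r in range(150,195)]),0)
rep('handle',P([(ss(w[r,200:235]).min()/2+ss(w[r,200:235]).max()/2+200,r) for r in range(103,138)]),0)
rep('tip',P([(k,80+ss(w[80:140,k]).min()-.5) for k in range(214,222)]),1)
for n,c in(('shL',range(188,205,2)),('shR',range(226,241,2))):
    rep(n,P([(k,138+ss(w[138:170,k]).min()-.5) for k in c]),1)
    g=im[138:152,:,2];print([g[:,k].tolist() for k in c][3])
st()
"
```

```text
rear yaw 1.39 vs edge -139.1 [0.5849 0.0924]
left yaw -2.93 vs edge -72.2 [0.6566 0.1649]
right yaw -3.15 vs edge -62.4 [0.6595 0.0244]Traceback (most recent call last):
  File "<string>", line 15, in <module>
    rep('handle',P([(ss(w[r,200:235]).min()/2+ss(w[r,200:235]).max()/2+200,r) for r in range(103,138)]),0)
                     ~~~~~~~~~~~~~~~~~~~~^^
    return umr_minimum(a, axis, None, out, keepdims, initial, where)
ValueError: zero-size array to reduction operation minimum which has no identity
```

View pics/p6.png

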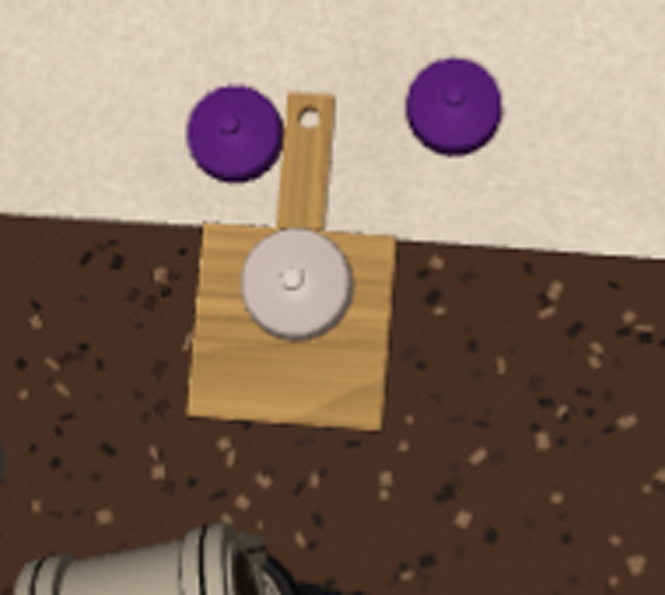

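The board is straight with its shoulders on the edge line, and the bowl is on it at (297,283). One sub-pixel check of shoulders against the edge extrapolated from outside the board:

```bash
python3 -c "
from q import *
b=shot('top');im=b['color'].astype(float)
u=np.array([np.cos(np.radians(-3.16)),np.sin(np.radians(-3.16))])
def cr(ch,k,r0,r1):
    v=im[r0:r1,k,ch];th=(v[:3].mean()+v[-3:].mean())/2;i=np.where(v<th)[0][0];return r0+i-1+(v[i-1]-th)/(v[i-1]-v[i])
Ecols=list(range(150,184))+list(range(248,290))
f=np.polyfit(Ecols,[cr(2,k,int(144.5+.0545*(k-188))-6,int(144.5+.0545*(k-188))+7) for k in Ecols],1);print('edge fit',f)
for n,c in(('L',range(190,207,2)),('R',range(227,241,2))):
    r=[cr(0,k,int(np.polyval(f,k))-6,int(np.polyval(f,k))+7) for k in c]
    S=onz(b,list(zip(c,r)),.132)[:,:2];E=onz(b,[(k,np.polyval(f,k)) for k in c],.12)[:,:2]
    print(n,((S-E)@u*1000).round(1))
"
```

```text
edge fit [6.79925884e-02 1.31481422e+02]
L [0.5 1.6 0.8 0.8 1.2 1.2 2.2 2.9 3.9]
R [1.5 0.9 0.7 0.7 0.2 0.5 1. ]
```

play_rows(
  deltas=[1, 0, -0.2, -0.5, 0, 1, 0, 0, -0.6, 0, 1, 0, 0, 0, 0],
)

```text
clock: 17.1
eef_pos: [0.4555, 0.1072, 0.1662]
tool_rot: [0.727, 0.686, -0.006, -0.01]
ft_force: [-0.2, 0.4, 0.1]
grip_width: 0.0858
```

```bash
python3 -c "
from st import *
import pickle
a,b=pickle.load(open('c.pkl','rb'))
t=shot('top')['color'];d=cv2.absdiff(t,b['color']).max(2)
for n,(x0,y0,x1,y1) in dict(pitcher=(75,190,135,232),togo=(335,165,385,215),cup=(365,235,420,275),purple=(180,92,206,134)).items(): print(n,(d[y0:y1,x0:x1]>40).sum())
st(); ticket.job_done()"
```

```text
pitcher 0
togo 0
cup 0
purple 0
17.15 [0.4542 0.107  0.1646] toolx yaw 86.68 z [-0.0256  0.0055 -0.9997] F [0.1 0.4 0.4] w 0.0855
the job is handed in; nothing more can be done
```

The board is in place and the job is handed in at 17 s. I pushed it about 95 mm along the shelf with the open fingers on its rear side, without lifting it, then backed the arm clear.

**Failed first pass:** the open fingertips stood higher than I had assumed and slid over the board without moving it. I backed off, found the height by touching the shelf (about 14 N), and pushed again. The push took 10 N at first while the fingers pressed down, then 2–3 N.

**Last checks:**
- **Shoulders:** about 1 mm past the shelf's edge on both sides, within what the camera calibration can resolve. A few readings beside the handle showed 2–4 mm; I took these as disturbed by the handle.
- **Straightness:** the sides of the board lie at −2.9° and −3.2°, against −3.2° for the shelf. The rear-side fit disagreed at +1.4°, which I put down to stray mask pixels. An attempted final fit of the handle itself failed, but its last good reading was −3.3°, with about 38 mm still to push.
- **Bowl:** standing on the board in the last top view.
- **Other crockery:** the pitcher, cup and takeaway cup show no change from the first picture.
- **Robot:** clear of everything, with no force on the tool.

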